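# Feed one centre adapter and slide it to the press side

## Task

Feed one white centre adapter for the press: with the fingertips, push the feeder's red plunger all the way down once and let it come fully back up, so that one adapter is pushed out into the cross lane. Then slide that adapter sideways along the lane with the fingertips until it rests against the end stop on the side where the green hand press stands, and move clear. Do not pick anything up, leave the other three adapters in the magazine, and do not disturb the arbor pin or the roll-weight.

Things in the scene. Friction and masses are not known exactly. Their poses are not given: they have to be found in the camera images.
- feeder: Fixed adapter feeder. Origin: bench level on the magazine's vertical axis; x: the way adapters are ejected (roughly away from the robot), y left, z up. Grey gear housing at x -104 to -36 mm, y -30 to 30, top 62 mm above bench, red plunger on it at x -70. Magazine: four steel rods round four stacked adapters under a square collar 56 mm wide, top 59 mm above bench.
- mouth (a point): Bottom centre of the mouth, one adapter high, in the front face (feeder x 27 mm, 6 mm above bench) of the aluminium body at the magazine's foot (60 mm wide in y, top 24.5 mm above bench). The lane runs across in front of it.
- lane (a point): Middle of the dark steel cross lane's floor (feeder x 54.5 mm, y 0), 6 mm above bench. The lane runs along feeder y, is 55 mm wide (x 27 to 82), and has aluminium rails 6 mm wide along both sides, tops 12 mm above bench (none before the mouth). End stops 10 mm thick close it: inner faces at y +114 and -114 mm, tops 18 mm above bench.
- plunger_top (a point): Centre of the flat top of the red plunger cap (40 mm diameter, 12 mm thick); 108 mm above the bench when up, 80 mm when fully down.
- plunger (a joint): Plunger stroke in m: 0 up (rest), 0.028 fully down on a hard stop. Straight down against a spring, about 2 N at first, 6 to 8 N at the bottom; springs back up when let go. Gears drive a shuttle forward twice as far, which pushes the lowest adapter into the lane (centre then at feeder x 50 to 63 mm, y about 0); on the way up the stack drops by one. Each further press ejects another.
- magazine (a point): Point on the magazine's vertical axis at the height of the lane floor (6 mm above the bench).
- seat_left (a point): Where the underside centre of an adapter lies when it rests against the end stop on the feeder's +y side, in the middle of the lane's width (feeder x 54.5, y +95 mm, on the lane floor).
- seat_right (a point): The same at the end stop on the feeder's -y side (feeder x 54.5, y -95 mm).
- adapter_1: The lowest white nylon adapter in the magazine, the one that the first press ejects: a disc 38 mm in diameter, 10 mm high, 13 g, slippery. Origin: centre of its underside; z up.
- adapter_2: Second adapter from below, of the same kind; stays in the magazine (drops 10 mm). Origin: centre of its underside.
- adapter_3: Third adapter from below; likewise.
- adapter_4: Top adapter; likewise.
- press_front (a point): Middle of the front edge (robot side) of the base of the green hand press, 22 mm above bench (fixed C-frame press, base 110 mm wide, 190 mm deep, about 350 mm high). It stands to the left or the right of the feeder, at least 15 cm to its side; a stack of black records on a stand (175 mm across, 75 mm high, fixed) stands on the other side.
- arbor_pin: Loose steel arbor pin standing on its flange beside the magazine: flange 28 mm in diameter, shank 12 mm, 80 mm high. Origin: centre of its underside. Leave alone.
- roll_weight: Loose black rubber-covered roll-weight standing on end beside the magazine: 50 mm in diameter, 80 mm high, 0.6 kg. Origin: centre of its underside. Leave alone.
Things that resemble listed ones, but are neither listed nor needed, are in the scene too. Leave any purple or turquoise look-alike of the adapter_4 alone.

How it is judged (in metres and radians):
On the way, in this order (a step that is already met when the one before it is completed fails the run):
1. the plunger is pressed all the way down (value of joint plunger above 0.0255 m), for 0.05 s.
2. the plunger is back up and one adapter lies in the lane in front of the mouth (value of joint plunger below 0.003 m and x of adapter_1 in the frame of feeder above 0.043 m and y of adapter_1 in the frame of feeder between -0.06 and 0.06 m), for 0.1 s.
3. the adapter is slid against the end stop on the press side (((y of adapter_1 in the frame of feeder above 0.09 m and y of press_front in the frame of feeder above 0 m) or (y of adapter_1 in the frame of feeder below -0.09 m and y of press_front in the frame of feeder below 0 m)) and x of adapter_1 in the frame of feeder between 0.043 and 0.066 m and height (world z) of adapter_1 between 0.003 and 0.0085 m and angle between adapter_1's own z axis and vertical below 0.15 rad), for 0.1 s.
At the end, for the whole second after the job is handed in: The ejected adapter lies flat and at rest on the lane floor, within 5 mm of touching the end stop on the side of the green press; the plunger is up; the other three adapters are still in the magazine (within 6 mm of its axis); arbor pin and roll-weight are within 15 mm of where they were (all of step 3 and linear speed of adapter_1 below 0.01 m/s and value of joint plunger below 0.003 m and horizontal distance between each of adapter_2, adapter_3, adapter_4 and magazine below 0.006 m and distance of each of arbor_pin, roll_weight from where it was at the start of the episode below 0.015 m).
It fails at once if a second adapter leaves the magazine (horizontal distance between any of adapter_2, adapter_3, adapter_4 and magazine above 0.01 m).
It fails at once if the ejected adapter is lifted, carried or tipped (height (world z) of adapter_1 above 0.016 m or angle between adapter_1's own z axis and vertical above 0.5 rad).
It fails at once if another adapter is lifted out of the magazine (height (world z) of adapter_2 above 0.024 m or height (world z) of adapter_3 above 0.034 m or height (world z) of adapter_4 above 0.044 m).
It fails at once if the arbor pin or the roll-weight is disturbed (distance of any of arbor_pin, roll_weight from where it was at the start of the episode above 0.015 m or angle between any of arbor_pin, roll_weight's own z axis and vertical above 0.5 rad).
It also fails if it takes over 48 s, if anything falls off the work surface, if the arm or the gripper's body presses on something with over 40 N, if the wrist force passes 120 N, or if a joint passes its speed limit or range.

## Robot

A 6-joint arm with a two-finger parallel gripper is mounted at the origin on the work surface. World frame = base frame: x ahead of the robot, y to its left, z up, the work surface at z = 0. Lengths are in m, angles in degrees, forces in N, time in s.
With the tool pointing down it reaches from about 0.3 to 0.85 m from the base axis. Payload 5.4 kg.
Tool frame: the origin (TCP) lies on the mounting face of the last link; the fingertips stand 173 mm ahead of it and the grasp point (between the pads) lies ctrl.tcp_to_grasp ahead of it (ctrl.tcp_to_grasp is the distance from the TCP to the grasp point, in m); z points along the fingers, y is the direction in which the jaws open and shut (so a half turn about z gives the same grasp; the last joint's range is limited). The gripper opens to 85 mm and grips with 20 to 120 N. Pads are 22 mm wide; open, the fingers measure 114 mm over their backs; the gripper's body (76 mm by 85 mm) begins 54 mm behind the grasp point. The pads swing forward as they close: fully open they stand 13 mm farther back than shut.
Start: joints at [-81.251, 9.076, 91.501, -0, 79.423, -12.038], TCP at [0.204, -0.538, 0.405] pointing down, gripper open.
Joint ranges: [-166.64, 166.64], [-54.1, 131.32], [10.49, 154.53], [-73.88, 253.88], [9.74, 151.15], [-171.62, 171.62]. Speed limits (degrees/s): [147.25, 147.25, 180, 180, 180, 180].

## Interface

Orientations are given as [roll, pitch, yaw] about the fixed x, y, z axes, in that order (R = Rz(yaw) Ry(pitch) Rx(roll)).
In Python, from rig import status, vision, ctrl gives the robot as it stands. The module is installed in compiled form; this text tells all that it offers.
- The arm moves only by the shell command python3 -m pendant 'ROWS' [FORCE]. ROWS is JSON, one flat list of numbers, 7 for each row, row after row: the turn, a rotation vector about the tool's x, y, z in rad, then the shift along the tool's x, y, z in cm, then the opening, from 0 (shut) to 1 (fully open). A call has exactly 10 rows; each row is the pose to reach, as a shift and turn from the pose commanded when the call began, along the tool's axes at that moment; what a row does not reach only later rows make up. A row lasts 1/12 s, in which the tool goes at most 41.7 mm and 7.16 degrees, less where a joint would pass 70% of its speed; a pose out of reach is approached as far as the arm can. A call with a gripper value outside its range is refused whole. The fingers move at their own pace and stop on an object; FORCE is the grip in N (left out, the last holds). Time passes only in rows, so rows that repeat a pose let the fingers close, or fill a call up. It gives the time, the measured TCP pose, the force and the opening at its end, in the units of the state.
- status.sense(): the state, without advancing time (a new reading comes with each control period).
- vision.read_camera(name): name is "side" or "top" or "wrist"; returns the picture (420x560x3 uint8, red, green, blue); there is no depth.
- vision.camera_params(name): a dict with "fx", "fy", "cx", "cy" (pixels), "T" (4x4, takes a point from camera to world coordinates). Camera axes: x right, y down, z forward; pixel columns grow to the right and rows downward; lengths in m; the calibration is good to about 2 mm. A picture is of the moment at which its call begins: read the wrist's pose just before it. camera_params takes no time and is no camera call; for the wrist camera it gives the pose at the moment of the call.
- ctrl.sign_off(): hands the job in, once; it reports no verdict.
The state is a dict: "time": time; "joints": joint angles; "dq": joint speeds; "joint_torque": joint torques, N m; "position": TCP position; "tool_rot": TCP orientation; "contact_force": force on the tool from outside, world axes, zero at the start; "ft_torque": the same for the moment, N m; "opening": finger opening in m.
Only numpy, scipy, OpenCV 4.12 (cv2) and the standard library are available. Lean on these libraries where they do the work, as an engineer would, in place of code of your own. Each camera call takes 0.05 s, during which the arm holds its last target. There are 200 camera calls.

## Working session

There is one attempt and no reset: what is moved stays moved. The work goes in short steps, Python scripts to look and compute and a shell command to move; the robot and the scene stay as the last step left them, time stands still between calls to the robot, and variables do not carry over. Pictures are saved under pics/ and viewed, about 8 in all and at most 12, crops included, and the job is handed in when it is done.

```bash
mkdir -p pics
python3 - <<'E'
from rig import status, vision, ctrl
import cv2
print(status.sense(), ctrl.tcp_to_grasp)
for n in("top","side"):
    cv2.imwrite(f"pics/{n}0.png",vision.read_camera(n)[:,:,::-1]); p=vision.camera_params(n); print(n,p)
E
```

```text
{'time': 0.0, 'joints': array([-8.12509557e+01,  9.11506838e+00,  9.15736531e+01,  6.56089687e-04,
        7.94239851e+01, -1.20380662e+01]), 'dq': array([-0.02244332,  0.02984131, -0.00171511,  0.0580147 , -0.0009502 ,
        0.04720877]), 'joint_torque': array([ 6.18825325e-04, -3.95996475e+01, -3.31429553e+01, -9.83980112e-05,
        8.58375948e-03, -1.49204851e-05]), 'position': array([ 0.204001  , -0.53729165,  0.40367994]), 'tool_rot': array([-1.79889906e+02, -2.41367702e-02,  2.07869662e+01]), 'contact_force': array([-0.66974176, -0.24463302,  0.13578345]), 'ft_torque': array([-0.00999098, -0.04230375, -0.01468907]), 'opening': 0.08538670727604022} 0.1547
top {'fx': 443.6861084267229, 'fy': 443.6861084267229, 'cx': 275.0555687444559, 'cy': 206.5065172275883, 'T': array([[-2.78716902e-02, -9.94577004e-01,  1.00198558e-01,
         5.10857079e-01],
       [-9.99611373e-01,  2.76790914e-02, -3.31213079e-03,
        -5.28114903e-04],
       [ 5.20764073e-04, -1.00251933e-01, -9.94961948e-01,
         1.05403221e+00],
       [ 0.00000000e+00,  0.00000000e+00,  0.00000000e+00,
         1.00000000e+00]])}
side {'fx': 438.4304452008455, 'fy': 438.4304452008455, 'cx': 279.790398464667, 'cy': 207.66425271173824, 'T': array([[-0.94617221, -0.17670048,  0.27117354,  0.28498936],
       [-0.32334418,  0.55325669, -0.76769497,  0.8935111 ],
       [-0.01437651, -0.81405404, -0.58061118,  0.7790002 ],
       [ 0.        ,  0.        ,  0.        ,  1.        ]])}
```

View pics/top0.png

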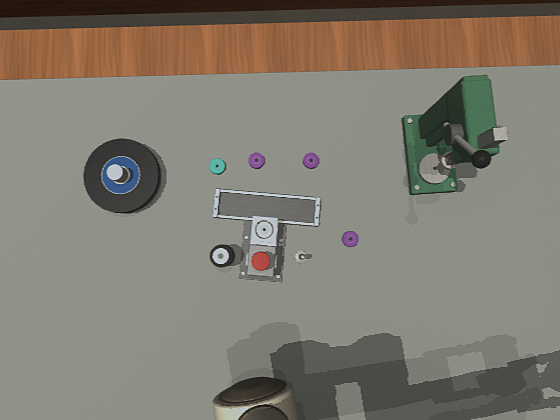

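View pics/side0.png

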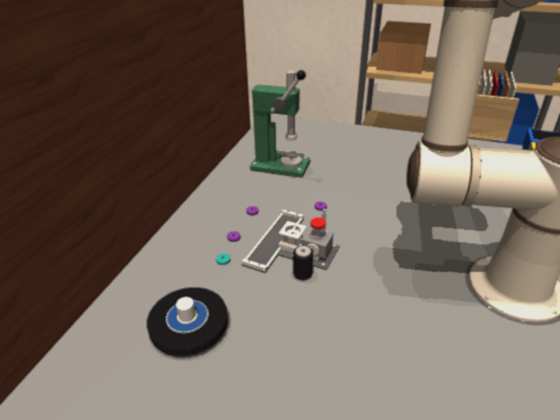

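The top view shows the feeder at about (262,240) px, with the red plunger at (261,261) and the lane from (215,203) to (320,211). The green press is on the image right (world −y) and the records are on the left. The loose roll-weight is at (222,256) and the arbor pin at (302,257). The purple and turquoise discs are decoys. Next is an enlarged crop.

Run:
```python
import cv2
i=cv2.imread("pics/top0.png")[180:290,200:350]
cv2.imwrite("pics/top0c.png",cv2.resize(i,None,fx=5,fy=5,interpolation=cv2.INTER_CUBIC))
```

```text
(no output)
```

View pics/top0c.png

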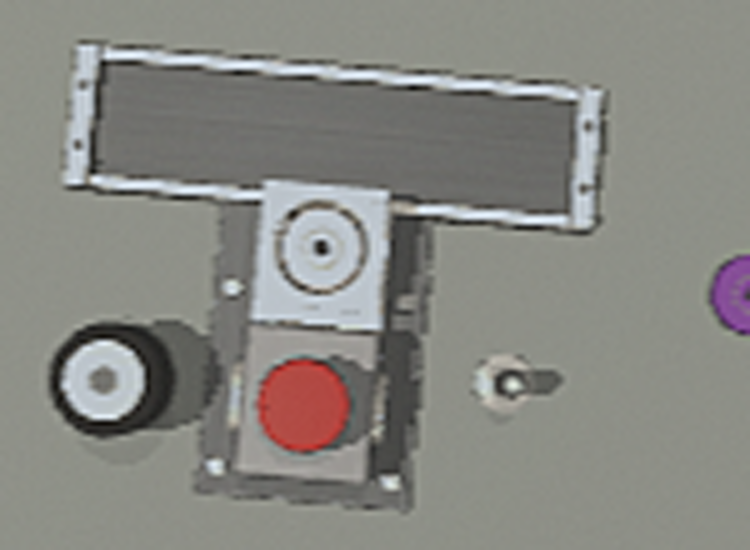

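```bash
cat > h.py <<'E'
import numpy as np
from rig import status, vision, ctrl
from scipy.spatial.transform import Rotation as R
from scipy.optimize import least_squares
def proj(P,c):
    T=c["T"]; q=(np.asarray(P)-T[:3,3])@T[:3,:3]
    return np.c_[c["fx"]*q[:,0]/q[:,2]+c["cx"], c["fy"]*q[:,1]/q[:,2]+c["cy"]]
def ray(uv,z,c):
    T=c["T"]; d=T[:3,:3]@[(uv[0]-c["cx"])/c["fx"],(uv[1]-c["cy"])/c["fy"],1]
    return T[:3,3]+d*(z-T[2,3])/d[2]
def world(p,F):
    x,y,a=F; p=np.asarray(p,float); c,s=np.cos(a),np.sin(a)
    return np.c_[x+c*p[:,0]-s*p[:,1], y+s*p[:,0]+c*p[:,1], p[:,2]]
def fit(F0,M,px,c):
    r=least_squares(lambda F:(proj(world(M,F),c)-px).ravel(),F0,loss='soft_l1')
    return r.x, r.fun.reshape(-1,2)
E
python3 - <<'E'
from h import *
c=vision.camera_params("top")
m=[(-70,0,108),(0,0,46),(88,124,18),(21,124,18),(88,-124,18),(21,-124,18),(28,28,59),(28,-28,59),(-28,-28,59),(-28,28,59)]
px=[(304,404),(321,247),(79,44),(64,186),(606,88),(597,231),(265,181),(390,190),(380,330),(250,322)]
px=np.array(px)/5+[199.6,179.6]
F,r=fit([.45,.02,-.1],np.array(m)/1e3,px,c)
print(F,np.degrees(F[2]));print(np.round(r,1))
np.save("F.npy",F)
print(world(np.array([(-70,0,108),(54.5,-95,6),(54.5,0,6)])/1e3,F))
print(ray((205/1+0+15.6,255.6),.08,c), ray((301.5,256),.08,c), proj([ray((301.5,256),.08,c)],c))
print(status.sense()["tool_rot"], vision.camera_params("wrist"))
E
```

```text
[ 0.56026837  0.02230442 -0.11444067] -6.556967642207941
[[ 0.1  0.8]
 [ 0.4  0.6]
 [-0.   0. ]
 [ 0.1 -0.1]
 [-0.5  0.3]
 [-0.9  0.1]
 [ 0.1  0.1]
 [-0.1  0.4]
 [-0.2 -2.7]
 [ 0.8 -3.3]]
[[ 0.49072625  0.03029779  0.108     ]
 [ 0.60356372 -0.07829758  0.006     ]
 [ 0.61441187  0.016081    0.006     ]]
[0.50463242 0.11800448 0.08      ] [ 0.49884437 -0.05842419  0.08      ] [[301.5 256. ]]
[-1.79909779e+02 -2.01063837e-02  2.07872381e+01] {'fx': 343.39161640309976, 'fy': 343.39161640309976, 'cx': 278.51993115359033, 'cy': 211.25217250014288, 'T': array([[ 0.35515612, -0.89864335, -0.25749612,  0.26995311],
       [-0.93480585, -0.34184762, -0.09632351, -0.5119069 ],
       [-0.00146396,  0.27491877, -0.96146634,  0.37192285],
       [ 0.        ,  0.        ,  0.        ,  1.        ]])}
```

The fit is good to about 1 px. The press is on the −y side, so the goal is seat_right. First move: shut the fingers, align yaw with the feeder and head above the plunger.

```bash
python3 -m pendant '[0,0,0.05,2,-1.8,0.5,0, 0,0,0.1,4.5,-4.1,1,0, 0,0,0.15,7,-6.4,1.5,0, 0,0,0.2,9.5,-8.7,2,0, 0,0,0.25,12,-11,2.5,0, 0,0,0.3,14.5,-13.2,3,0, 0,0,0.35,17,-15.5,3.5,0, 0,0,0.4,19.5,-17.8,4,0, 0,0,0.45,22,-20,4.5,0, 0,0,0.477,23.5,-21.5,5,0]' 40
python3 - <<'E'
from h import *
s=status.sense();r=R.from_euler("xyz",s["tool_rot"],degrees=True)
F=np.load("F.npy");t=world([(-.07,0,.303)],F)[0]
print(s["tool_rot"],r.inv().apply(t-s["position"])*100)
E
```

```text
time: 0.93
position: [0.3481, -0.2506, 0.354]
tool_rot: [-179.9, 0.0, -6.6]
contact_force: [-0.8, -0.3, -0.4]
opening: 0.0002
[-1.79923423e+02  1.13425859e-02 -6.59348672e+00] [ 10.94263433 -29.53276701   5.13840669]
```

```bash
python3 -m pendant '[0,0,0,1,-2.5,0.5,0, 0,0,0,2.3,-6,1,0, 0,0,0,3.6,-9.5,1.5,0, 0,0,0,4.9,-13,2,0, 0,0,0,6.2,-16.5,2.5,0, 0,0,0,7.5,-20,3,0, 0,0,0,8.8,-23.5,3.5,0, 0,0,0,10,-27,4.5,0, 0,0,0,10.9,-29.5,5.1,0, 0,0,0,10.9,-29.5,5.1,0]'
python3 - <<'E'
from h import *
import cv2
s=status.sense();r=R.from_euler("xyz",s["tool_rot"],degrees=True)
F=np.load("F.npy");t=world([(-.07,0,.281)],F)[0]
print(s["tool_rot"],r.inv().apply(t-s["position"])*100)
c=vision.camera_params("wrist"); i=vision.read_camera("wrist")[:,:,::-1]; np.save("w.npy",c)
cv2.imwrite("pics/w1.png",i)
print(proj(world(np.array([(-70,0,108),(54.5,-95,6),(54.5,0,6),(88,-124,18),(88,124,18),(0,0,46)])/1e3,F),c))
E
```

```text
time: 1.77
position: [0.4896, 0.0313, 0.3019]
tool_rot: [-179.9, 0.2, -6.3]
contact_force: [0.0, -0.6, 0.1]
opening: -0.0002
[-1.79894851e+02  1.52185541e-01 -6.28369884e+00] [0.12448704 0.08807096 2.09284074]
[[281.96363695 253.56034869]
 [419.25916837  29.67338322]
 [282.23782454  28.96904369]
 [478.83602249 -33.1065551 ]
 [ 86.91653587 -35.08789305]
 [282.07731621 110.65070625]]
```

View pics/w1.png

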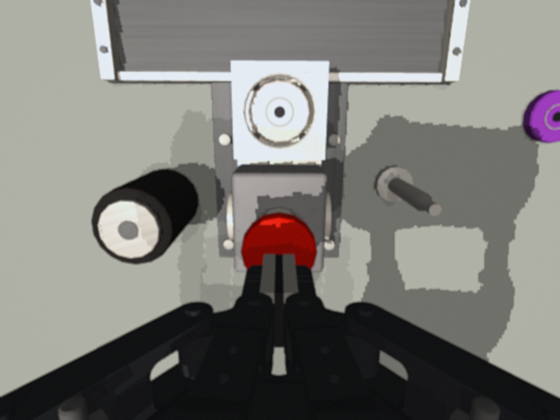

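The wrist view shows the shut fingertips directly over the red cap, whose centre is at about (279,250) against (282,253) predicted. The magazine hole is at (280,112), within 2 px. Pressing now.

```bash
python3 -m pendant '[0,0,0,0.1,0.1,1,0, 0,0,0,0.1,0.1,1.8,0, 0,0,0,0.1,0.1,2.4,0, 0,0,0,0.1,0.1,3,0, 0,0,0,0.1,0.1,3.6,0, 0,0,0,0.1,0.1,4.2,0, 0,0,0,0.1,0.1,4.7,0, 0,0,0,0.1,0.1,4.9,0, 0,0,0,0.1,0.1,4.9,0, 0,0,0,0.1,0.1,4.9,0]'
python3 -c "
from h import *
print(status.sense()['position'][2]-.173)"
```

```text
time: 2.65
position: [0.4899, 0.0256, 0.2546]
tool_rot: [179.9, 0.1, -6.6]
contact_force: [-3.8, -1.3, 5.8]
opening: -0.0005
0.08162568140817555
```

```bash
python3 -m pendant '[0,0,0,0,0,0.1,0, 0,0,0,0,0,0.2,0, 0,0,0,0,0,0.25,0, 0,0,0,0,0,0.3,0, 0,0,0,0,0,0.3,0, 0,0,0,0,0,0.3,0, 0,0,0,0,0,0.3,0, 0,0,0,0,0,0.3,0, 0,0,0,0,0,0.3,0, 0,0,0,0,0,0.3,0]'
python3 -c "
from h import *
print(status.sense()['position'][2]-.173)"
```

```text
time: 3.48
position: [0.4901, 0.0256, 0.2533]
tool_rot: [179.9, 0.1, -6.6]
contact_force: [-9.5, -0.7, 18.9]
opening: -0.0003
0.08031962201257808
```

The force has risen to 19 N with the tip at 80.3 mm, so the plunger is on its hard stop. Now raise.

```bash
python3 -m pendant '[0,0,0,0,0,-0.5,0, 0,0,0,0,0,-1.2,0, 0,0,0,0,0,-1.9,0, 0,0,0,0,0,-2.6,0, 0,0,0,0,0,-3.3,0, 0,0,0,0,0,-4.3,0, 0,0,0,0,0,-5.5,0, 0,0,0,0,0,-6.5,0, 0,0,0,0,0,-7,0, 0,0,0,0,0,-7,0]'
python3 - <<'E'
from h import *
import cv2
s=status.sense();r=R.from_euler("xyz",s["tool_rot"],degrees=True)
print(s["position"],s["tool_rot"])
F=np.load("F.npy")
c=vision.camera_params("wrist"); i=vision.read_camera("wrist")[:,:,::-1]
np.save("w.npy",c)
cv2.imwrite("pics/w2.png",i)
print(proj(world(np.array([(-70,0,108),(54.5,0,16),(0,0,36)])/1e3,F),c))
for z in(.25,.183):
  print(r.inv().apply(world([(.0545,.055,z)],F)[0]-s["position"])*100)
for u in [(280,60),(280,40)]: 
  p=ray(u,.016,c)-[F[0],F[1],0]; print(u,R.from_euler("z",-F[2]).apply(p))
E
```

```text
time: 4.32
position: [0.4907, 0.0264, 0.3233]
tool_rot: [180.0, -0.2, -6.5]
contact_force: [-0.2, 0.7, 0.3]
opening: 0.0003
[0.49074233 0.02639814 0.3232998 ] [ 1.79996354e+02 -1.70847731e-01 -6.53697370e+00]
[[272.70687989 243.34387882]
 [274.09028282  37.86901205]
 [273.96181379 115.50746695]]
[12.38401335 -5.88337045  7.36656539]
[12.36403495 -5.88379677 14.06653559]
(280, 60) [ 0.03957773 -0.00433959  0.016     ]
(280, 40) [ 0.05308622 -0.00431544  0.016     ]
```

View pics/w2.png

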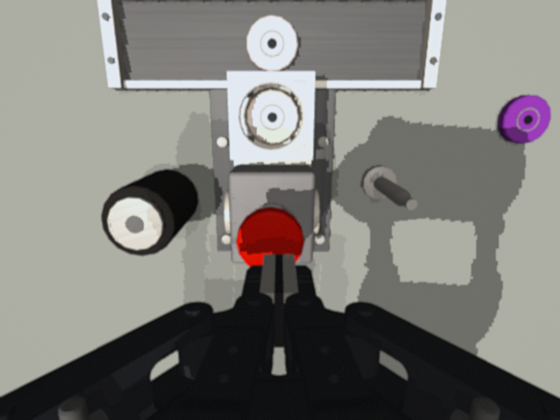

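The adapter was ejected to about (272,43) px, which is feeder x ≈ 51 mm, y ≈ 0. The plunger cap at (270,238) is up again and the stack still sits in the collar. Next I move to the +y side of the adapter, high at first, then down into the lane.

```bash
python3 -m pendant '[0,0,0,1.5,-0.7,0,0, 0,0,0,4,-1.9,0,0, 0,0,0,7,-3.3,0,0, 0,0,0,10,-4.8,0,0, 0,0,0,12.2,-5.8,0,0, 0,0,0,12.4,-5.9,1,0, 0,0,0,12.4,-5.9,3,0, 0,0,0,12.4,-5.9,5.5,0, 0,0,0,12.4,-5.9,7.4,0, 0,0,0,12.4,-5.9,7.4,0]'
python3 - <<'E'
from h import *
import cv2
s=status.sense();r=R.from_euler("xyz",s["tool_rot"],degrees=True)
F=np.load("F.npy")
print(s["position"],s["tool_rot"],r.inv().apply(world([(.0545,.055,.1845)],F)[0]-s["position"])*100)
i=vision.read_camera("wrist")[:,:,::-1]
cv2.imwrite("pics/w3.png",i)
E
```

```text
time: 5.2
position: [0.617, 0.0709, 0.2413]
tool_rot: [180.0, 0.7, -6.6]
contact_force: [-1.0, 0.4, 0.2]
opening: 0.0002
[0.61701437 0.07089734 0.24131303] [179.97351522   0.66168201  -6.55266069] [ 0.43299266 -0.02710145  5.6766697 ]
```

View pics/w3.png

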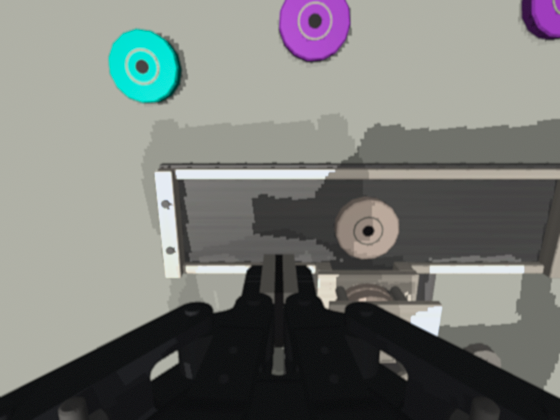

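The lane is in view, with the adapter at (368,229) and the shut fingers to its left (+y), in line with the lane. Descending into the lane.

```bash
python3 -m pendant '[0,0,0,0,0,0,0, 0,0,0,0,0,1,0, 0,0,0,0,0,2,0, 0,0,0,0,0,3,0, 0,0,0,0,0,4,0, 0,0,0,0,0,5,0, 0,0,0,0,0,5.5,0, 0,0,0,0,0,5.9,0, 0,0,0,0,0,6.2,0, 0,0,0,0,0,6.2,0]'
python3 - <<'E'
from h import *
s=status.sense();r=R.from_euler("xyz",s["tool_rot"],degrees=True)
F=np.load("F.npy")
print(s["position"],s["tool_rot"],r.inv().apply(world([(.0545,-.0615,.1845)],F)[0]-s["position"])*100)
E
```

```text
time: 6.08
position: [0.62, 0.0709, 0.1851]
tool_rot: [180.0, 0.0, -6.5]
contact_force: [0.8, 0.4, -0.3]
opening: -0.0
[0.61999499 0.07089379 0.18508788] [ 1.79998650e+02  4.55266943e-02 -6.54356541e+00] [ 0.06857213 11.65919417  0.0590084 ]
```

```bash
python3 -m pendant '[0,0,0,0,0.5,0.1,0, 0,0,0,0,1,0.1,0, 0,0,0,0,1.5,0.1,0, 0,0,0,0,2,0.1,0, 0,0,0,0,2.5,0.1,0, 0,0,0,0,3,0.1,0, 0,0,0,0,3.5,0.1,0, 0,0,0,0,4,0.1,0, 0,0,0,0,4.5,0.1,0, 0,0,0,0,5,0.1,0]'
python3 -m pendant '[0,0,0,0,0.5,0,0, 0,0,0,0,1,0,0, 0,0,0,0,1.5,0,0, 0,0,0,0,2,0,0, 0,0,0,0,2.5,0,0, 0,0,0,0,3,0,0, 0,0,0,0,3.5,0,0, 0,0,0,0,4,0,0, 0,0,0,0,4.2,0,0, 0,0,0,0,4.2,0,0]'
python3 - <<'E'
from h import *
import cv2
s=status.sense();r=R.from_euler("xyz",s["tool_rot"],degrees=True)
F=np.load("F.npy")
print(s["position"],s["tool_rot"],r.inv().apply(world([(.0545,-.0615,.184)],F)[0]-s["position"])*100)
c=vision.camera_params("wrist");i=vision.read_camera("wrist")[:,:,::-1]
np.save("w.npy",c)
cv2.imwrite("pics/w4.png",i)
print(proj(world(np.array([(54.5,-95,16),(54.5,-114,16)])/1e3,F),c))
E
```

```text
time: 6.92
position: [0.6144, 0.0207, 0.1847]
tool_rot: [180.0, -0.0, -6.5]
contact_force: [0.3, 0.4, -0.5]
opening: -0.0002
time: 7.75
position: [0.6096, -0.0211, 0.1847]
tool_rot: [180.0, -0.0, -6.6]
contact_force: [-0.5, -0.1, -0.6]
opening: -0.0002
[ 0.60963644 -0.02109999  0.18472484] [ 1.79996890e+02 -2.50985556e-03 -6.58073441e+00] [0.05083911 2.40166579 0.07261697]
[[410.76822196 278.65844844]
 [454.04098469 278.65443581]]
```

View pics/w4.png

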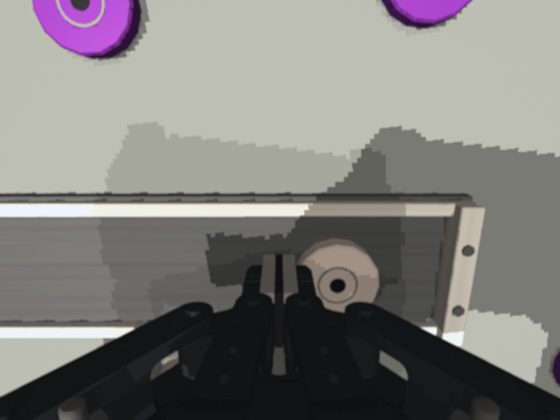

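The adapter is at (337,285), touching the fingertips, with about 31 mm to go to the stop face at about (450,280). Pushing on slowly.

```bash
python3 -m pendant '[0,0,0,0,0.4,0,0, 0,0,0,0,0.8,0,0, 0,0,0,0,1.2,0,0, 0,0,0,0,1.6,0,0, 0,0,0,0,2,0,0, 0,0,0,0,2.4,0,0, 0,0,0,0,2.7,0,0, 0,0,0,0,2.9,0,0, 0,0,0,0,3,0,0, 0,0,0,0,3,0,0]'
python3 -m pendant '[0,0,0,0,0.05,0,0, 0,0,0,0,0.1,0,0, 0,0,0,0,0.15,0,0, 0,0,0,0,0.2,0,0, 0,0,0,0,0.25,0,0, 0,0,0,0,0.3,0,0, 0,0,0,0,0.3,0,0, 0,0,0,0,0.3,0,0, 0,0,0,0,0.3,0,0, 0,0,0,0,0.3,0,0]'
```

```text
time: 8.63
position: [0.6062, -0.0506, 0.1847]
tool_rot: [180.0, 0.0, -6.6]
contact_force: [-0.6, -0.3, -0.1]
opening: 0.0
time: 9.47
position: [0.6059, -0.0524, 0.1847]
tool_rot: [-179.9, 0.0, -6.5]
contact_force: [0.9, 7.0, 0.9]
opening: 0.0001
```

A 7 N reaction along +y shows the adapter is against the stop. Back off and lift clear.

```bash
python3 -m pendant '[0,0,0,0,-0.2,0,0, 0,0,0,0,-0.5,0,0, 0,0,0,0,-1,0,0, 0,0,0,0,-1.5,0,0, 0,0,0,0,-2.5,0,0, 0,0,0,0,-2.5,-0.5,0, 0,0,0,0,-2.5,-2,0, 0,0,0,0,-2.5,-4,0, 0,0,0,0,-2.5,-7,0, 0,0,0,0,-2.5,-10,0]'
python3 - <<'E'
from h import *
import cv2
F=np.load("F.npy")
c=vision.camera_params("wrist");i=vision.read_camera("wrist")[:,:,::-1]
np.save("w.npy",c); print(status.sense()["position"])
cv2.imwrite("pics/w5.png",i)
print(proj(world(np.array([(54.5,-95,16),(54.5,-114,16)])/1e3,F),c))
E
```

```text
time: 10.3
position: [0.6083, -0.0281, 0.2853]
tool_rot: [-180.0, 0.1, -6.5]
contact_force: [1.3, -0.5, 0.2]
opening: -0.0002
[ 0.61086192 -0.02857177  0.29324044]
[[349.37281551 212.52826013]
 [375.7679457  212.55402995]]
```

View pics/w5.png

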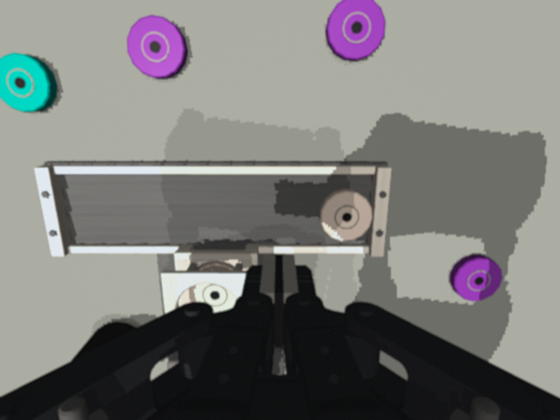

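The adapter is at (346,217), against the right-hand stop (predicted seat (349,212.5)). One last check of the loose parts from the side camera.

Run:
```python
from h import *
import cv2
a=cv2.imread("pics/side0.png");b=vision.read_camera("side")[:,:,::-1]
f=lambda i:cv2.resize(i[185:295,225:355],None,fx=3,fy=3,interpolation=cv2.INTER_CUBIC)
cv2.imwrite("pics/s2.png",np.hstack([f(a),f(b)]))
```

```text
(no output)
```

View pics/s2.png

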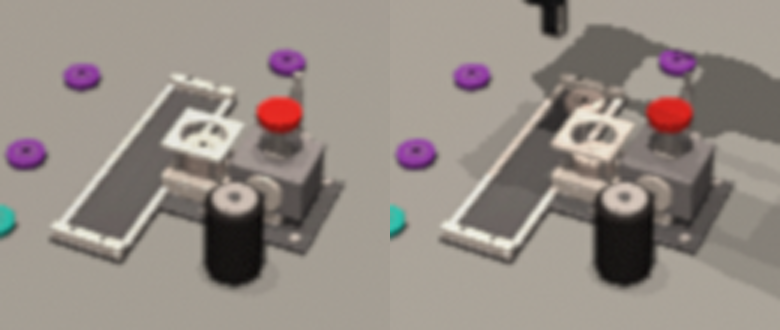

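The before and after crops match: the plunger is up, and the roll-weight and pin have not moved. The adapter is at the far (press-side) stop, at about (583,98) in the right half. Handing in.

```bash
python3 -c "
from rig import ctrl
print(ctrl.sign_off())"
```

```text
the job is handed in; nothing more can be done
None
```

The job is done and handed in at about 10.5 s of robot time. With the fingers shut, I pressed the red plunger onto its hard stop (19 N, fingertips at 80.3 mm) and let it come back up. One adapter came out into the lane. I slid it to the end stop on the green press's side (feeder −y), where the reaction force rose to 7 N, then backed off and lifted clear.

- **Adapter:** the wrist picture shows it flat in the lane beside the stop. It is about 2 to 3 mm from the predicted seat position, which is roughly the calibration error and within tolerance.
- **Plunger and loose parts:** the side camera shows the plunger up, and the roll-weight and arbor pin where they were at the start.
- **Magazine:** only one adapter came out. I judged the other three from pictures of the stack and did not measure them.

No check failed.

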